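# Hold a board on the pins of a programming jig

### The arm

A 6-joint arm with a two-finger parallel gripper is mounted at the origin on a cart in front of the work surface, level with it; the furniture and walls round the work are solid. World frame = base frame: x ahead of the robot, y to its left, z up, the work surface at z = 0. Lengths are in m, angles in rad, forces in N, time in s.
With the tool pointing down it reaches from about 0.3 to 0.875 m from the base axis. Payload 6.4 kg.
Tool frame: the origin (TCP) lies on the front face of the gripper's body, between the roots of the fingers; the fingertips stand 73 mm ahead of it and the grasp point (between the pads) lies ctrl.pinch_z ahead of it (ctrl.pinch_z is the distance from the TCP to the grasp point, in m); z points along the fingers, x is the direction in which the jaws open and shut, and the axes are right-handed (so a half turn about z gives the same grasp; the last joint's range is limited). The gripper opens to 85 mm and grips with 20 to 120 N. Pads are 22 mm wide; open, the fingers measure 114 mm over their backs; the gripper's body (76 mm by 85 mm) begins 54 mm behind the grasp point. The pads swing forward as they close: fully open they stand 13 mm farther back than shut.
Start: joints at [-1.517, 0.181, 1.607, -0, 1.354, -0.206], TCP at [0.148, -0.556, 0.304] pointing down, gripper open.
Joint ranges: [-2.99, 2.99], [-0.89, 2.07], [0.3, 2.58], [-1.14, 4.28], [0, 2.63], [-3.12, 3.12]. Speed limits (rad/s): [2.57, 2.57, 3.01, 3.14, 3.14, 3.14].

### API

Orientations are given as a unit quaternion [w, x, y, z].
In Python, from bench import ctrl gives the robot as it stands.
- The arm moves only by the tool move_arm, never from a script. Its argument "rows" is text: rows parted by semicolons, each of 7 numbers parted by spaces: the shift along the tool's x, y, z in cm, then the turn, a rotation vector about the tool's x, y, z in degrees, then the opening, from 0 (shut) to 1 (fully open). In form: x y z rx ry rz grip; .... A call has 1 to 20 rows; each row shifts and turns the commanded pose from where the row before left it, along the tool's axes as they then stand; what a row does not reach is not made up. A row lasts 1/10 s, in which the tool goes at most 50 mm and 8.59 degrees, less where a joint would pass 70% of its speed; a pose out of reach is approached as far as the arm can. A call with a gripper value outside its range is refused whole. The fingers move at their own pace and stop on an object; the grip force is fixed at half the most. Time passes only in rows, so rows that do not move let the fingers close. It gives the time, the measured TCP pose, the force and the opening at its end, in the units of the state.
- ctrl.get_obs(): the state, without advancing time (a new reading comes with each control period).
- ctrl.camera(name): name is "side" or "top" or "wrist"; returns a dict with "color" (480x640x3 uint8, blue, green, red), "fx", "fy", "cx", "cy" (pixels), "rvec" (rotation vector, rad) and "tvec" (3), from world to camera coordinates, as OpenCV has them. Camera axes: x right, y down, z forward; pixel columns grow to the right and rows downward; lengths in m; the calibration is good to about 2 mm. The wrist camera is an equidistant fisheye: a pixel r from the principal point sees the ray r / f radians off the axis. A picture is of the moment at which its call begins. There is no depth.
- ctrl.hand_in(): hands the job in, once; it reports no verdict.
Trained networks look in the newest picture that a camera, given by its name, has taken for a name from the list of things; names that differ only in an ending like _2 or _b are one class to them, and where a whole thing is asked for, a point or a joint stands for the part that bears it (a point fixed in the world has none). Each returns a list of dicts, best first, with "confidence" (0 to 1); they miss things now and then, are a little off and sometimes report something else, mostly with a low value. They report only what shows in the picture. A call takes as long as a camera call.
- ctrl.look_for(camera, query): "bbox" ([left, top, right, bottom] in pixels, round what is visible of it).
- ctrl.trace(camera, query): "region" (480x640 bool, what is visible of it) and "bbox" ([left, top, right, bottom] in pixels, round what is visible of it).
The state is a dict: "time_s": time; "q": joint angles; "dq": joint speeds; "joint_efforts": joint torques, N m; "eef_pos": TCP position; "eef_rot": TCP orientation; "wrist_force": force on the tool from outside, world axes, zero at the start; "torque": the same for the moment, N m; "opening": opening from 0.0 (shut) to 1.0 (fully open).
Only numpy, scipy, OpenCV 4.12 (cv2) and the standard library are available. Lean on these libraries where they do the work, as an engineer would, in place of code of your own. Each camera call takes 0.05 s, during which the arm holds its last target.

### The job

Slide the circuit board on its metal carrier into the slot of the programming jig, board end first, until it is fully home against the end stop, and let go of it with the lever still up. Then press the jig's spring lever down by its flat knob to the working stroke, knob 27 mm below its rest height, so that the spring pins bear on the board; never press it right down, or the pins are bottomed. Finish while still holding the lever there, and leave the other things on the bench where they are.

Things in the scene. Friction and masses are not known exactly. Their poses are not given: they have to be found in the camera images.
- carrier: Loose aluminium plate 150 x 70 x 6 mm (0.13 to 0.25 kg), flat on the bench, front corners rounded (8 mm), a green circuit board on its front part (top 8 mm above the underside, gold pads at x = 27 mm), a black ribbed grip bar at its rear. Origin: centre of the underside; x runs from the grip bar to the front edge, which enters the slot first; z up. White plug headers at x = -18 to -10, 16 mm high.
- grip_bar (a point): Centre of the carrier's grip bar, 52 mm behind and 20 mm above the carrier's origin. The bar is 36 mm long (carrier x), 12 mm thick (carrier y) and stands from 6 to 34 mm above the carrier's underside; grip it from above across its 12 mm. The plate beside it is bare.
- jig: Programming jig, screwed down: plywood base (x -82 to 130 mm, y -62 to 62 mm, 14 mm thick), aluminium guide channel, bridge (x 22 to 52 mm, top 74 mm above the bench) with the lever, grey box behind. Origin: bench height under the slot's centre line; x: the way the carrier slides in; y: the side the lever points to; z up. Fully home, the carrier's origin is at x = 10, y = 0, z = 14 mm.
- slot_mouth (a point): On the channel's floor (14 mm above the bench), centre line, at jig x = -50 mm. Here begin the parallel rails, 72 mm apart (1 mm play each side of the carrier), 5 mm high above the floor and open above as far as the lips; in front of them they flare out to about 88 mm at jig x = -81 mm.
- lip_start (a point): On the floor, centre line, at jig x = -10 mm. From here to the end stop, lips overhang the carrier's long edges by about 3 mm; their undersides are 8.5 mm and their tops 13.5 mm above the floor (2.5 mm play over the 6 mm plate). Upturned lead-ins reach 15 mm out in front of the lips, tops 18 mm above the floor.
- slot_end (a point): On the floor, centre line, at the face of the fixed end stop (jig x = 85 mm); the carrier's front edge touches it when fully home. The grip bar's centre is then 127 mm in front of this point, clear of the lips.
- probe_pins: Twelve brass spring pins under the press head, at jig x = 37, y = 0. Origin at the level of the tips: at rest 27 mm above the bench, 5 mm above the board once it is in. At the working stroke the head is 9 mm down and the board has pushed the pins in by about 4 mm.
- lever_angle (a joint): Lever angle, rad: 0 at rest (a spring holds it there), growing as it is pressed, stop at 0.24. Hinge along jig x at jig y = -50 mm, 87 mm above the bench; knob 150 mm out towards jig +y. Working stroke 0.18 (knob down 27 mm), good from 0.15 to 0.21, pins bottomed from 0.224. Springs back when let go. Index plate: top line rest, two lower lines the limits.
- press_lever: The jig's press lever: flat steel bar 12 x 10 mm, tilted up 0.12 rad at rest, with a black flat-topped mushroom knob, 36 mm across, on its end (jig x = 37, y about 98 mm). Origin: on the hinge axis, axes as the jig's at rest. Pressing the knob takes about 3.5 N at first and about 7 N straight down (8 N if the fingertip drags) at the working stroke.
- knob_top (a point): Centre of the knob's flat top, 129 mm above the bench at rest and 102 mm at the working stroke; on the way it moves 5 mm outwards (jig +y, from 96 to 101 mm). Its top leans 0.12 rad inwards at rest and is nearly level at the working stroke. Press it with closed fingertips.
- nippers: Bystander: side cutter with blue handles, 121 x 63 x 14 mm, near the bench's front edge. Origin: centre of its underside.
- motor: Bystander: small stepper motor, 43 x 48 x 61 mm, standing behind the work. Origin: centre of its underside.
- driver: Bystander: screwdriver with a red handle, 202 x 27 x 28 mm, lying behind the work. Origin: centre of its underside.
- gear: Bystander: printed gear, 51 mm across, 18 mm high, near the bench's front edge. Origin: centre of its underside.

How it is judged:
By the outcome, as a careful person would: the job done as asked, in the order asked, and still so for the second after the job is handed in, while the arm keeps its last pose, push and grip.
It also fails if it takes over 61 s, if anything falls off the work surface, if the arm or the gripper's body presses on something with over 40 N, if the wrist force passes 120 N, or if a joint passes its speed limit or range.

## Working session

There is one attempt and no reset: what is moved stays moved. The work goes in short steps, Python scripts to look and compute and a tool call to move; the robot and the scene stay as the last step left them, time stands still between calls to the robot, and variables do not carry over. Pictures are saved under pics/ and viewed, and the job is handed in when it is done.

Besides the shell and the picture viewer there is one more tool, called after "Request:" in YAML: its name, and indented under it one key for each argument. move_arm: Moves the arm, as the interface text tells. Its arguments: {"type":"object","properties":{"rows":{"type":"string"}},"required":["rows"]}

```bash
ls; mkdir -p pics
python3 - <<'E'
from bench import ctrl
import cv2
o=ctrl.get_obs()
for k,v in o.items(): print(k,v)
print(ctrl.pinch_z)
for n in("side","top","wrist"):
    c=ctrl.camera(n); cv2.imwrite(f"pics/{n}0.png",c["color"]); print(n,c["fx"],c["fy"],c["cx"],c["cy"],c["rvec"],c["tvec"])
    for q in("carrier","grip_bar","jig","knob_top","press_lever","probe_pins"):
        print(q,[(r["bbox"],round(r["confidence"],2)) for r in ctrl.look_for(n,q)[:2]])
E
```

```text
pics
time_s 0.0
q [-1.51729538e+00  1.81545660e-01  1.60797807e+00  3.29401499e-05
  1.35380479e+00 -2.06293461e-01]
dq [ 0.00064943 -0.0009352  -0.00215216 -0.00079105  0.00039355  0.0001495 ]
joint_efforts [-7.36017537e-04 -4.44881380e+01 -3.51333690e+01 -2.24545347e-04
  9.23332205e-03  1.20759969e-05]
eef_pos [ 0.14771281 -0.55527427  0.30299592]
eef_rot [-6.69241562e-04  7.92740197e-01 -6.09559042e-01 -5.52885416e-04]
wrist_force [-0.57052977  0.39449942 -0.23156843]
torque [0.03851997 0.01222432 0.01935309]
opening 0.9982631975646575
0.0539
side 533.9170762082186 533.9170762082186 317.35915949974424 240.0347305379508 [ 0.06194722  2.58879168 -1.75487355] [0.50370905 0.07127338 1.27131828]
carrier [([301.8, 235.1, 347.5, 266.2], 0.57)]
grip_bar [([303.5, 235.7, 343.8, 269.8], 0.79)]
jig [([237.3, 269.9, 341.1, 361.1], 0.85)]
knob_top [([252.9, 271.2, 338.3, 291.8], 0.86)]
press_lever [([247.8, 270.0, 342.4, 293.8], 0.73), ([351.6, 262.5, 384.2, 286.5], 0.24)]
probe_pins [([252.6, 271.5, 344.6, 292.6], 0.31), ([349.8, 260.7, 384.8, 288.2], 0.19)]
top 621.7117131783132 621.7117131783132 321.3985456371646 234.04018955611096 [ 2.23774414 -1.957046    0.21440065] [-0.03405311  0.54160684  1.21639179]
carrier [([364.1, 253.4, 440.5, 296.2], 0.84)]
grip_bar [([368.6, 255.3, 440.4, 293.0], 0.95)]
jig [([181.8, 169.3, 292.0, 250.7], 0.75), ([197.3, 169.5, 239.4, 249.0], 0.37)]
knob_top [([193.1, 170.5, 236.6, 246.6], 0.82)]
press_lever [([198.6, 171.2, 235.8, 251.9], 0.89), ([305.6, 294.3, 361.4, 325.9], 0.75)]
probe_pins []
wrist 371.64829954431775 371.64829954431775 316.45112460664154 241.18778958691473 [-2.28454914  1.75591585  0.27727152] [-0.57522018 -0.03935963  0.38018454]
carrier []
grip_bar []
jig []
knob_top []
press_lever []
probe_pins []
```

View pics/top0.png

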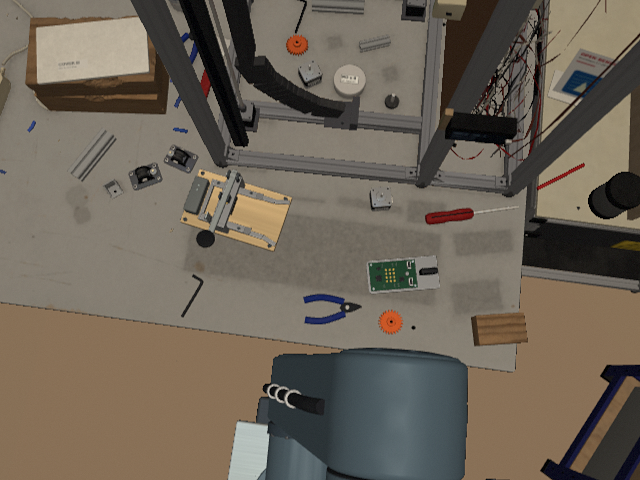

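View pics/side0.png

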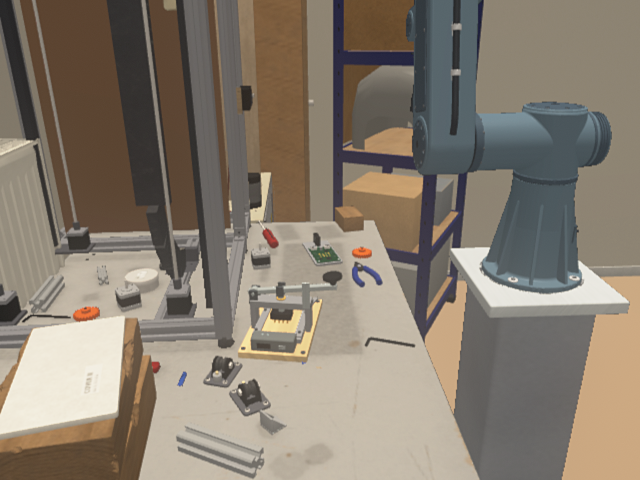

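View pics/wrist0.png

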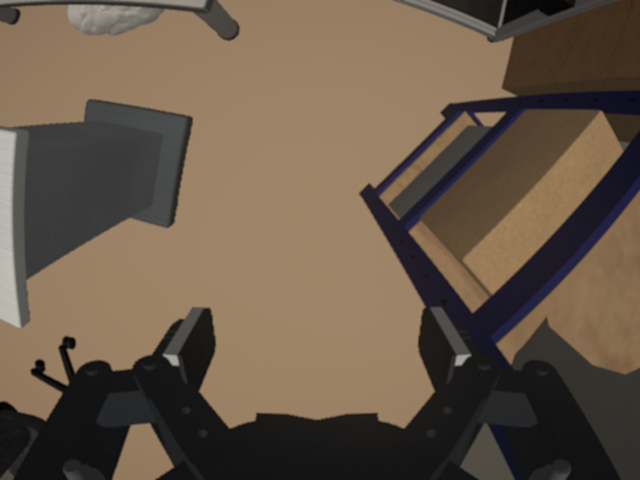

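```bash
cat > h.py <<'E'
import numpy as np,cv2
from scipy.spatial.transform import Rotation as R
from bench import ctrl
def cal(c):
    K=np.array([[c["fx"],0,c["cx"]],[0,c["fy"],c["cy"]],[0,0,1]]);Rm=cv2.Rodrigues(np.array(c["rvec"],float))[0];return K,Rm,np.array(c["tvec"],float).ravel()
def back(c,uv,z,fish=False):
    K,Rm,t=cal(c)
    x=(uv[0]-c["cx"])/c["fx"];y=(uv[1]-c["cy"])/c["fy"]
    if fish:
        r=np.hypot(x,y);d=np.array([x/r*np.sin(r),y/r*np.sin(r),np.cos(r)])
    else: d=np.array([x,y,1.])
    o=-Rm.T@t;w=Rm.T@d
    return o+w*(z-o[2])/w[2]
def proj(c,P,fish=False):
    K,Rm,t=cal(c);p=(Rm@np.atleast_2d(P).T).T+t
    if fish:
        r=np.hypot(p[:,0],p[:,1]);th=np.arctan2(r,p[:,2]);s=th/r
        return np.c_[c["cx"]+c["fx"]*p[:,0]*s,c["cy"]+c["fy"]*p[:,1]*s]
    return np.c_[c["cx"]+c["fx"]*p[:,0]/p[:,2],c["cy"]+c["fy"]*p[:,1]/p[:,2]]
def crop(im,l,t,r,b,k,name):
    cv2.imwrite(name,cv2.resize(im[t:b,l:r],None,fx=k,fy=k,interpolation=cv2.INTER_CUBIC))
E
python3 - <<'E'
from h import *
c=ctrl.camera("top");im=c["color"]
crop(im,355,245,455,305,8,"pics/tc.png")
crop(im,170,155,300,255,6,"pics/tj.png")
s=ctrl.camera("side");im=s["color"]
crop(im,230,225,350,365,4,"pics/sj.png")
for q in("carrier","jig"):
    for r in ctrl.trace("top",q)[:1]:
        m=r["region"].astype(np.uint8);cn,_=cv2.findContours(m,0,2);k=max(cn,key=cv2.contourArea);print(q,cv2.minAreaRect(k),cv2.boxPoints(cv2.minAreaRect(k)))
# world axes at px
print(back(c,(400,272),0),back(c,(240,210),0.014))
E
```

```text
carrier ((402.4828186035156, 274.7931213378906), (33.21819305419922, 71.75130462646484), 85.2363510131836) [[365.35178 261.2207 ]
 [436.85526 255.26208]
 [439.61386 288.36554]
 [368.11038 294.32416]]
jig ((233.10003662109375, 213.70001220703125), (101.8253402709961, 83.484130859375), 18.434947967529297) [[171.60004 237.20001]
 [198.00003 158.     ]
 [294.60004 190.20001]
 [268.20004 269.40002]]
[ 0.49468713 -0.13608617  0.        ] [0.58003873 0.21945947 0.014     ]
```

View pics/tc.png

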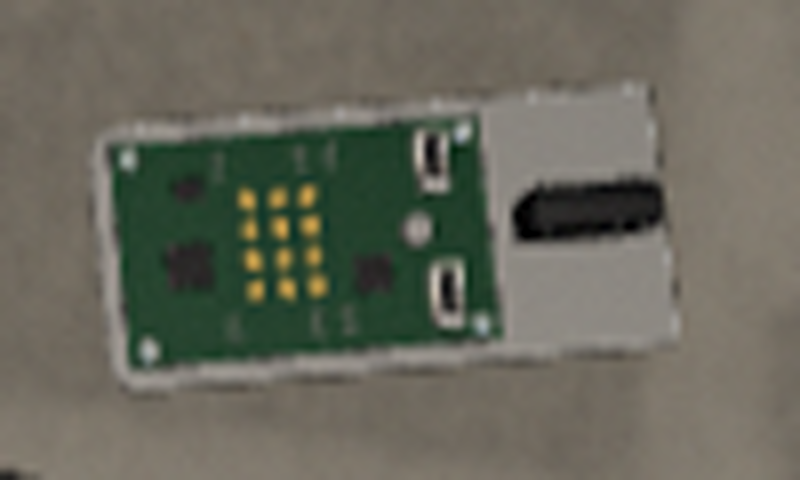

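View pics/tj.png

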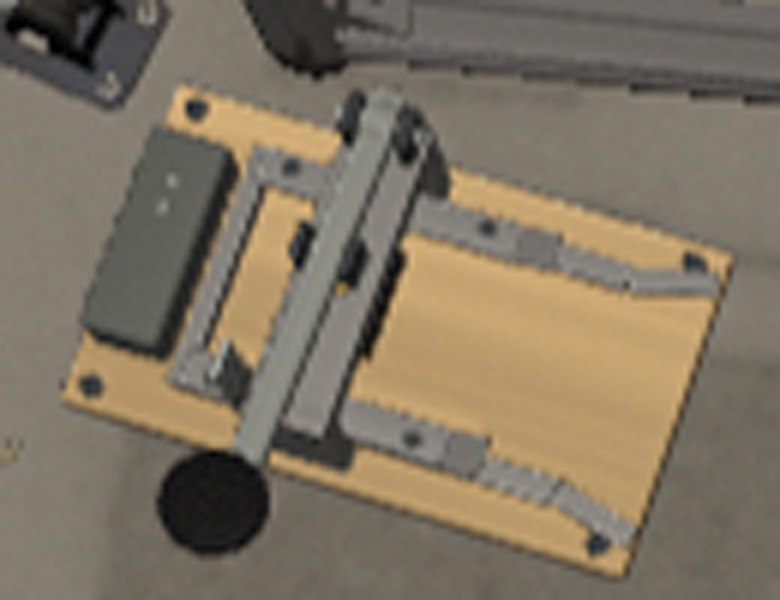

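View pics/sj.png

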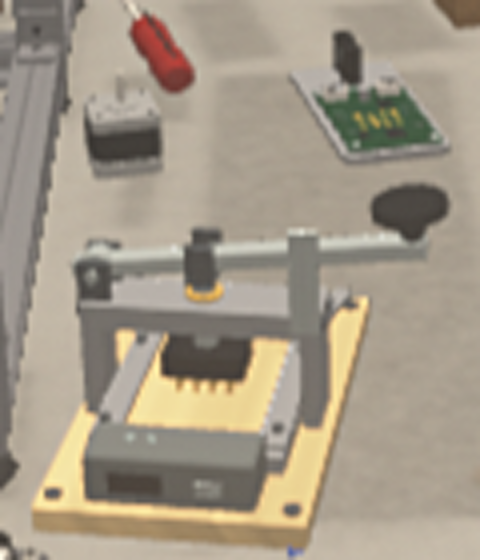

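```bash
cat > fit.py <<'E'
from h import *
from scipy.optimize import least_squares
def fit(c,pts,uv,x0,fish=False):
    pts=np.array(pts)/1000.;uv=np.array(uv,float)
    def W(p): 
        a=p[2];M=np.array([[np.cos(a),-np.sin(a),0],[np.sin(a),np.cos(a),0],[0,0,1]]);return pts@M.T+[p[0],p[1],0]
    f=lambda p:(proj(c,W(p),fish)-uv).ravel()
    r=least_squares(f,x0,loss="soft_l1");return r.x,r.fun.reshape(-1,2)
def uncrop(u,l,t,k): u=np.array(u,float);return (u+.5)/k-.5+[l,t]
E
python3 - <<'E'
from fit import *
c=ctrl.camera("top")
p,r=fit(c,[(130,-62,14),(-82,-62,14),(-82,62,14),(130,62,14)],uncrop([(178,85),(733,258),(628,577),(62,400)],170,155,6),[.58,.22,1.5])
print("jig",p,r.round(2).tolist())
p,r=fit(c,[(130,-62,14),(-82,-62,14),(-82,62,14),(130,62,14),(37,96,129)],uncrop([(178,85),(733,258),(628,577),(62,400),(213,500)],170,155,6),[.58,.22,1.5])
print("jig",p,r.round(2).tolist())
q,r=fit(c,[(-75,-35,6),(-75,35,6),(-34,0,34),(-70,0,34),(27,0,8)],uncrop([(648,85),(678,340),(515,212),(663,205),(282,243)],355,245,8),[.49,-.13,1.5])
print("car",q,r.round(2).tolist())
s=ctrl.camera("side")
print(proj(s,[[p[0],p[1],0]]))
# jig corners in side crop
for n,(pp,pts) in dict(j=(p,[(130,-62,14),(130,62,14),(-82,62,14),(37,96,129)]),c=(q,[(-75,-35,6),(75,35,6),(75,-35,6),(-52,0,34)])).items():
    M=R.from_euler("z",pp[2]).as_matrix();W=np.array(pts)/1000@M.T+[pp[0],pp[1],0]
    print(n,((proj(s,W)-[230,225]+.5)*4-.5).round(0).tolist())
E
```

```text
jig [0.57648421 0.20424985 1.39838094] [[0.21, -0.08], [0.42, -0.55], [-0.32, 0.25], [-0.29, 0.31]]
jig [0.57647437 0.20448332 1.39689392] [[0.18, -0.16], [0.34, -0.5], [-0.49, 0.28], [-0.41, 0.2], [0.32, 0.1]]
car [ 0.48957904 -0.14001599  1.78195295] [[-0.21, 0.0], [-0.06, 0.85], [1.13, -0.19], [-0.05, -0.65], [-0.5, 0.08]]
[[285.18407769 321.17534102]]
j [[28.0, 500.0], [305.0, 518.0], [366.0, 291.0], [406.0, 192.0]]
c [[286.0, 66.0], [450.0, 141.0], [340.0, 154.0], [344.0, 34.0]]
```

```bash
cat >> h.py <<'E'
def tool():
    o=ctrl.get_obs();q=o["eef_rot"];return o,np.array(o["eef_pos"]),R.from_quat([q[1],q[2],q[3],q[0]])
def plan(n,target,heading,p=None,h=None):
    """rows for tool-down moves: returns per row shift cm & rz deg"""
    o,p0,r=tool();x=r.as_matrix()[:,0]
    p=p0 if p is None else np.array(p);h=np.arctan2(x[1],x[0]) if h is None else h
    d=(np.array(target)-p)/n;dh=(heading-h+np.pi)%(2*np.pi)-np.pi;dh/=n
    for i in range(n):
        X=np.array([np.cos(h),np.sin(h)]);Y=np.array([np.sin(h),-np.cos(h)])
        print("%.2f %.2f %.2f 0 0 %.2f"%(100*d[:2]@X,100*d[:2]@Y,-100*d[2],-np.degrees(dh)),end="; ");h+=dh
    print()
E
python3 - <<'E'
from h import *
o,p,r=tool();c=ctrl.camera("wrist");K,Rm,t=cal(c)
cw=-Rm.T@t;M=r.as_matrix();print("cam in tool",M.T@(cw-p),"\naxes cam in tool cols",(M.T@Rm.T).round(3))
q=[.4896,-.1400,1.782];bar=np.array(q[:2])-.052*np.array([np.cos(q[2]),np.sin(q[2])]);print("bar",bar)
plan(15,[*bar,.25],q[2]-np.pi/2)
E
```

```text
cam in tool [ 0.00042446 -0.07954797 -0.06958401] 
axes cam in tool cols [[ 1.     0.001 -0.001]
 [-0.     0.952  0.307]
 [ 0.001 -0.307  0.952]]
bar [ 0.50050112 -0.19084452]
-1.75 -2.90 0.36 0 0 -5.81; -1.44 -3.06 0.36 0 0 -5.81; -1.13 -3.19 0.36 0 0 -5.81; -0.80 -3.29 0.36 0 0 -5.81; -0.46 -3.35 0.36 0 0 -5.81; -0.12 -3.38 0.36 0 0 -5.81; 0.22 -3.38 0.36 0 0 -5.81; 0.57 -3.34 0.36 0 0 -5.81; 0.90 -3.26 0.36 0 0 -5.81; 1.23 -3.15 0.36 0 0 -5.81; 1.54 -3.01 0.36 0 0 -5.81; 1.84 -2.84 0.36 0 0 -5.81; 2.12 -2.64 0.36 0 0 -5.81; 2.37 -2.41 0.36 0 0 -5.81; 2.60 -2.16 0.36 0 0 -5.81;
```

Request:
move_arm:
  rows: "-1.75 -2.90 0.36 0 0 -5.81 1; -1.44 -3.06 0.36 0 0 -5.81 1; -1.13 -3.19 0.36 0 0 -5.81 1; -0.80 -3.29 0.36 0 0 -5.81 1; -0.46 -3.35 0.36 0 0 -5.81 1; -0.12 -3.38 0.36 0 0 -5.81 1; 0.22 -3.38 0.36 0 0 -5.81 1; 0.57 -3.34 0.36 0 0 -5.81 1; 0.90 -3.26 0.36 0 0 -5.81 1; 1.23 -3.15 0.36 0 0 -5.81 1; 1.54 -3.01 0.36 0 0 -5.81 1; 1.84 -2.84 0.36 0 0 -5.81 1; 2.12 -2.64 0.36 0 0 -5.81 1; 2.37 -2.41 0.36 0 0 -5.81 1; 2.60 -2.16 0.36 0 0 -5.81 1; 0 0 0 0 0 0 1; 0 0 0 0 0 0 1"

```text
time_s: 3.1
eef_pos: [0.5009, -0.1906, 0.2497]
eef_rot: [-0.0, 0.994, 0.105, -0.0]
wrist_force: [0.8, -0.2, -0.4]
opening: 1.004
```

Run:
```python
from h import *
o,p,r=tool();print(o["time_s"],p,r.as_matrix().round(3),o["q"])
c=ctrl.camera("wrist");cv2.imwrite("pics/w1.png",c["color"]);np.save("w1.npy",c,allow_pickle=True)
q=[.4896,-.1400,1.782];Rz=R.from_euler("z",q[2]).as_matrix()
P=np.array([(-75,-35,6),(-75,35,6),(-34,0,34),(-70,0,34),(27,0,8)])/1000@Rz.T+[*q[:2],0]
print(proj(c,P,True))
```

```text
3.1 [ 0.50092339 -0.19055526  0.2497286 ] [[ 0.978  0.209 -0.001]
 [ 0.209 -0.978 -0.   ]
 [-0.001 -0.    -1.   ]] [-5.84957022e-01  1.50209877e-01  1.75720001e+00 -3.48833076e-04
  1.23460827e+00 -7.95807753e-01]
[[354.58438808 241.99169227]
 [275.87790973 241.94750368]
 [314.99718335 203.16757342]
 [315.04191675 246.73490754]
 [315.12427009 124.92395328]]
```

View pics/w1.png

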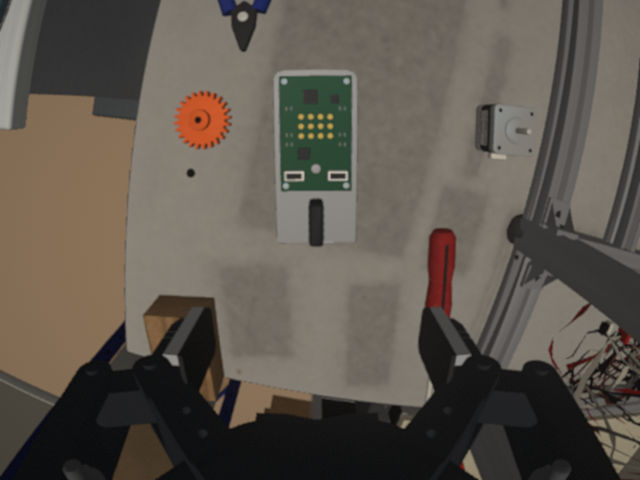

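Run:
```python
from h import *
im=cv2.imread("pics/w1.png")
crop(im,255,55,375,255,3,"pics/w1a.png")
```

```text
(no output)
```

View pics/w1a.png

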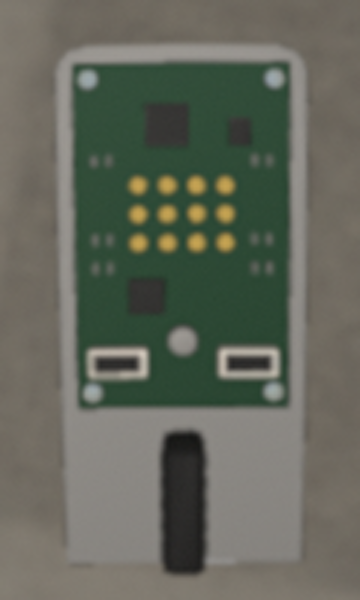

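Run:
```python
from fit import *
c=np.load("w1.npy",allow_pickle=True).item()
q,r=fit(c,[(-75,-35,6),(-75,35,6),(75,0,6),(-34,0,34),(-70,0,34),(27,0,8)],uncrop([(302,560),(68,562),(181,47),(184,432),(183,572),(182,214)],255,55,3),[.49,-.14,1.78],True)
print(q,r.round(2).tolist())
bar=q[:2]-.052*np.array([np.cos(q[2]),np.sin(q[2])]);print(bar,q[2]-np.pi/2)
plan(8,[*bar,.11],q[2]-np.pi/2)
```

```text
[ 0.48990904 -0.13964073  1.78871218] [[0.25, 0.1], [-0.47, -0.11], [-0.02, -2.21], [-0.23, 4.14], [0.42, 1.07], [0.03, -1.42]]
[ 0.50115119 -0.19041094] 0.217915857572347
0.01 -0.01 1.75 0 0 -0.06; 0.01 -0.01 1.75 0 0 -0.06; 0.01 -0.01 1.75 0 0 -0.06; 0.01 -0.01 1.75 0 0 -0.06; 0.01 -0.01 1.75 0 0 -0.06; 0.01 -0.01 1.75 0 0 -0.06; 0.01 -0.01 1.75 0 0 -0.06; 0.01 -0.01 1.75 0 0 -0.06;
```

Request:
move_arm:
  rows: "0.02 0 1.5 0 0 -0.5 1; 0 0 1.5 0 0 0 1; 0 0 1.5 0 0 0 1; 0 0 1.5 0 0 0 1; 0 0 1.5 0 0 0 1; 0 0 1.5 0 0 0 1; 0 0 1.5 0 0 0 1; 0 0 1.5 0 0 0 1; 0 0 1.5 0 0 0 0.6; 0 0 1.5 0 0 0 0.5; 0 0 1.0 0 0 0 0.4; 0 0 0.65 0 0 0 0.4; 0 0 0 0 0 0 0.3; 0 0 0 0 0 0 0.3; 0 0 0 0 0 0 0.3"

```text
time_s: 4.65
eef_pos: [0.5015, -0.1913, 0.0841]
eef_rot: [0.0, 0.994, 0.109, 0.0]
wrist_force: [0.0, -0.3, 0.8]
opening: 0.304
```

Run:
```python
from h import *
c=ctrl.camera("wrist");cv2.imwrite("pics/w2.png",c["color"])
```

```text
(no output)
```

View pics/w2.png

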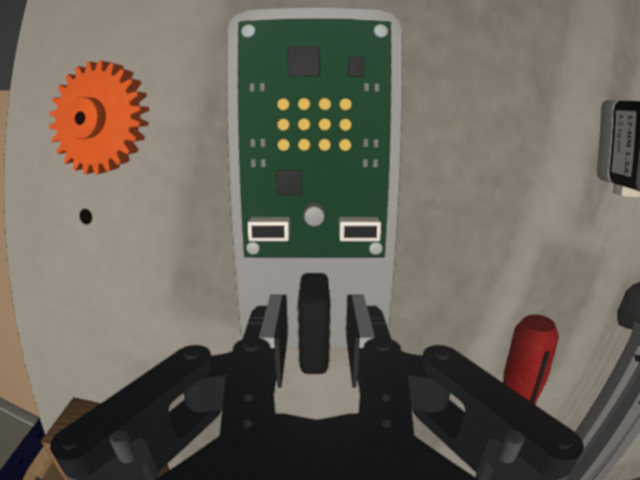

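Request:
move_arm:
  rows: "0 0 0.1 0 0 0 0; 0 0 0 0 0 0 0; 0 0 0 0 0 0 0; 0 0 0 0 0 0 0; 0 0 0 0 0 0 0; 0 0 0 0 0 0 0; 0 0 0 0 0 0 0; 0 0 0 0 0 0 0"

```text
time_s: 5.5
eef_pos: [0.5016, -0.1914, 0.0832]
eef_rot: [0.001, 0.994, 0.109, 0.001]
wrist_force: [-0.2, -0.3, 5.7]
opening: 0.125
```

Run:
```python
from h import *
o,p,r=tool();print(o,r.as_matrix().round(4))
c=ctrl.camera("wrist");cv2.imwrite("pics/w3.png",c["color"]);np.save("w3.npy",c,allow_pickle=True)
# plan to above jig mouth: carrier origin at jig x=-150
j=[.5765,.2045,1.397];u=np.array([np.cos(j[2]),np.sin(j[2])])
bar=np.array(j[:2])+u*(-.150-.052);print(bar)
plan(20,[*bar,.16],j[2]-np.pi/2,[p[0],p[1],.16])
```

```text
{'time_s': 5.5, 'q': array([-5.85803187e-01,  4.06087345e-01,  1.83457275e+00,  5.79420030e-05,
        8.99251124e-01, -8.04646923e-01]), 'dq': array([ 0.00077284,  0.00066529, -0.00026842, -0.00133188,  0.00053187,
       -0.0002219 ]), 'joint_efforts': array([-9.92726418e-02, -4.29247320e+01, -2.36311394e+01, -9.75639996e-03,
       -1.25675001e-01,  9.09398077e-03]), 'eef_pos': array([ 0.50155472, -0.19139429,  0.08319671]), 'eef_rot': array([5.21101126e-04, 9.94021013e-01, 1.09185707e-01, 6.60133466e-04]), 'wrist_force': array([-0.2355264 , -0.33653333,  5.69422007]), 'torque': array([0.03101669, 0.0308593 , 0.0202136 ]), 'opening': 0.1253804517465932} [[ 9.762e-01  2.171e-01  1.400e-03]
 [ 2.171e-01 -9.762e-01 -9.000e-04]
 [ 1.200e-03  1.200e-03 -1.000e+00]]
[0.54156961 0.00554305]
0.41 -0.92 -0.00 0 0 1.12; 0.39 -0.93 -0.00 0 0 1.12; 0.37 -0.93 -0.00 0 0 1.12; 0.35 -0.94 -0.00 0 0 1.12; 0.34 -0.95 -0.00 0 0 1.12; 0.32 -0.95 -0.00 0 0 1.12; 0.30 -0.96 -0.00 0 0 1.12; 0.28 -0.97 -0.00 0 0 1.12; 0.26 -0.97 -0.00 0 0 1.12; 0.24 -0.98 -0.00 0 0 1.12; 0.22 -0.98 -0.00 0 0 1.12; 0.20 -0.98 -0.00 0 0 1.12; 0.18 -0.99 -0.00 0 0 1.12; 0.16 -0.99 -0.00 0 0 1.12; 0.14 -0.99 -0.00 0 0 1.12; 0.13 -1.00 -0.00 0 0 1.12; 0.11 -1.00 -0.00 0 0 1.12; 0.09 -1.00 -0.00 0 0 1.12; 0.07 -1.00 -0.00 0 0 1.12; 0.05 -1.00 -0.00 0 0 1.12;
```

View pics/w3.png

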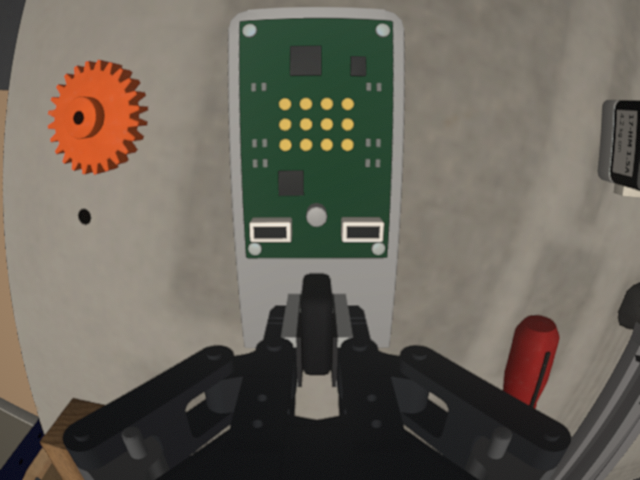

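Request:
move_arm:
  rows: "0 0 -0.5 0 0 0 0; 0 0 -1.2 0 0 0 0; 0 0 -1.5 0 0 0 0; 0 0 -1.5 0 0 0 0; 0 0 -1.5 0 0 0 0; 0 0 -1.2 0 0 0 0; 0 0 0 0 0 0 0"

```text
time_s: 6.25
eef_pos: [0.5022, -0.1918, 0.159]
eef_rot: [0.001, 0.994, 0.109, 0.002]
wrist_force: [0.5, -0.3, -3.2]
opening: 0.129
```

Request:
move_arm:
  rows: "0.41 -0.92 0 0 0 1.12 0; 0.39 -0.93 0 0 0 1.12 0; 0.37 -0.93 0 0 0 1.12 0; 0.35 -0.94 0 0 0 1.12 0; 0.34 -0.95 0 0 0 1.12 0; 0.32 -0.95 0 0 0 1.12 0; 0.30 -0.96 0 0 0 1.12 0; 0.28 -0.97 0 0 0 1.12 0; 0.26 -0.97 0 0 0 1.12 0; 0.24 -0.98 0 0 0 1.12 0; 0.22 -0.98 0 0 0 1.12 0; 0.20 -0.98 0 0 0 1.12 0; 0.18 -0.99 0 0 0 1.12 0; 0.16 -0.99 0 0 0 1.12 0; 0.14 -0.99 0 0 0 1.12 0; 0.13 -1.00 0 0 0 1.12 0; 0.11 -1.00 0 0 0 1.12 0; 0.09 -1.00 0 0 0 1.12 0; 0.07 -1.00 0 0 0 1.12 0; 0.05 -1.00 0 0 0 1.12 0"

```text
time_s: 8.25
eef_pos: [0.5404, 0.0064, 0.1558]
eef_rot: [-0.0, 0.996, -0.086, -0.001]
wrist_force: [0.7, -0.1, -2.3]
opening: 0.127
```

Run:
```python
from h import *
o,p,r=tool();print(o["time_s"],p,r.as_matrix().round(4),o["wrist_force"],o["torque"])
c=ctrl.camera("wrist");cv2.imwrite("pics/w4.png",c["color"]);np.save("w4.npy",c,allow_pickle=True)
```

```text
8.25 [0.54040255 0.00639776 0.15576967] [[ 9.851e-01 -1.721e-01 -1.300e-03]
 [-1.721e-01 -9.851e-01  3.000e-04]
 [-1.300e-03 -0.000e+00 -1.000e+00]] [ 0.71331308 -0.08471959 -2.25402999] [-0.09174639 -0.03461207 -0.01235254]
```

View pics/w4.png

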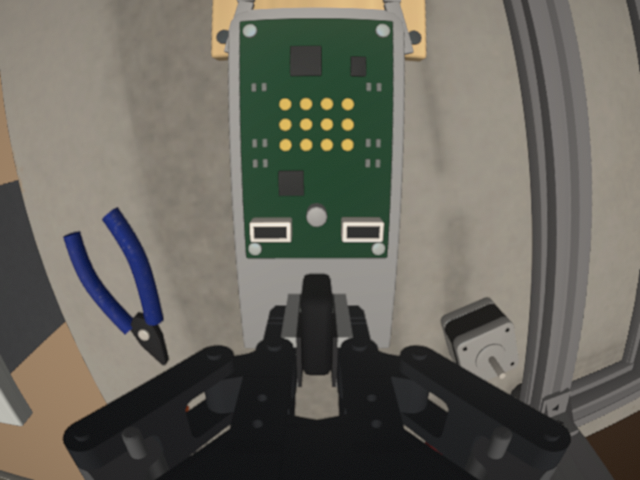

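Run:
```python
from h import *
c=np.load("w4.npy",allow_pickle=True).item()
crop(c["color"],200,0,440,100,3.3,"pics/w4a.png")
j=[.5765,.2045,1.397];Rz=R.from_euler("z",j[2]).as_matrix()
P=np.array([(-82,62,14),(-82,-62,14),(-81,44,19),(-81,-44,19),(-50,36,19),(-50,-36,19)])/1000@Rz.T+[*j[:2],0]
print(((proj(c,P,True)-[200,0])*3.3).round(0).tolist())
```

```text
[[30.0, 197.0], [747.0, 198.0], [125.0, 178.0], [652.0, 179.0], [174.0, 5.0], [603.0, 6.0]]
```

View pics/w4a.png

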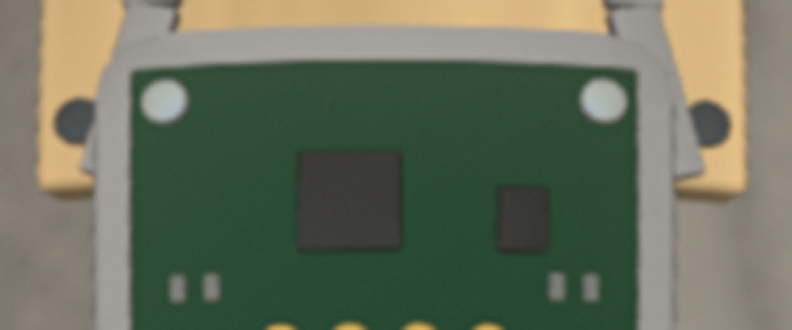

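Request:
move_arm:
  rows: "0.09 0 0.5 0 0 0 0; 0.10 -0.3 0.7 0 0 0 0; 0 -0.5 0.7 0 0 0 0; 0 -0.5 0.7 0 0 0 0; 0 -0.5 0.7 0 0 0 0; 0 -0.4 0.7 0 0 0 0; 0 -0.3 0.5 0 0 0 0; 0 0 0 0 0 0 0; 0 0 0 0 0 0 0"

```text
time_s: 9.2
eef_pos: [0.547, 0.0303, 0.1113]
eef_rot: [0.0, 0.996, -0.086, -0.0]
wrist_force: [0.3, -0.5, -3.1]
opening: 0.121
```

Run:
```python
from h import *
o,p,r=tool();print(o["time_s"],p,r.as_matrix().round(4),o["wrist_force"],o["torque"])
c=ctrl.camera("wrist");cv2.imwrite("pics/w5.png",c["color"]);np.save("w5.npy",c,allow_pickle=True)
crop(c["color"],200,0,440,150,3.3,"pics/w5a.png")
t=ctrl.camera("top");crop(t["color"],180,165,400,265,3.6,"pics/t5.png")
t=ctrl.camera("side");crop(t["color"],230,215,390,365,4,"pics/s5.png")
```

```text
9.2 [0.54699429 0.03027756 0.11131848] [[ 9.853e-01 -1.711e-01 -2.000e-04]
 [-1.711e-01 -9.853e-01 -0.000e+00]
 [-2.000e-04  1.000e-04 -1.000e+00]] [ 0.34949854 -0.4865808  -3.12323441] [-0.13232015  0.03768682  0.01743792]
```

View pics/w5a.png

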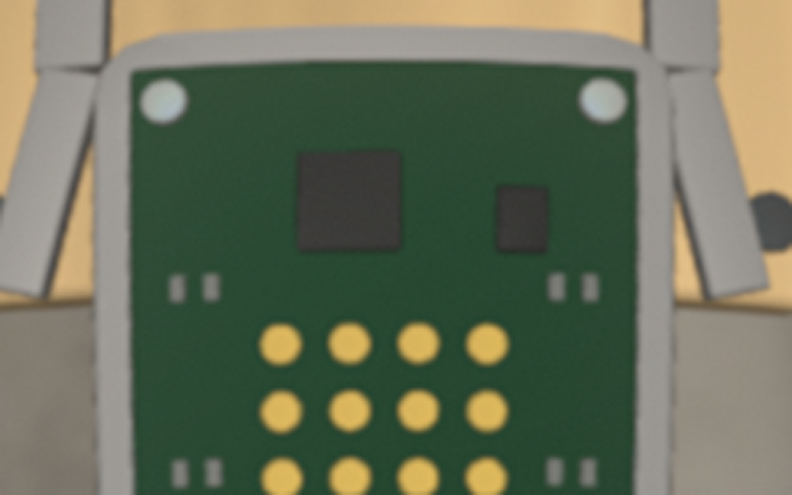

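View pics/t5.png

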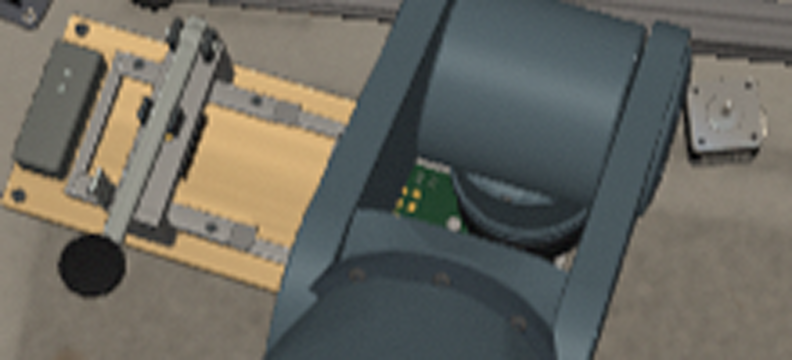

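View pics/s5.png

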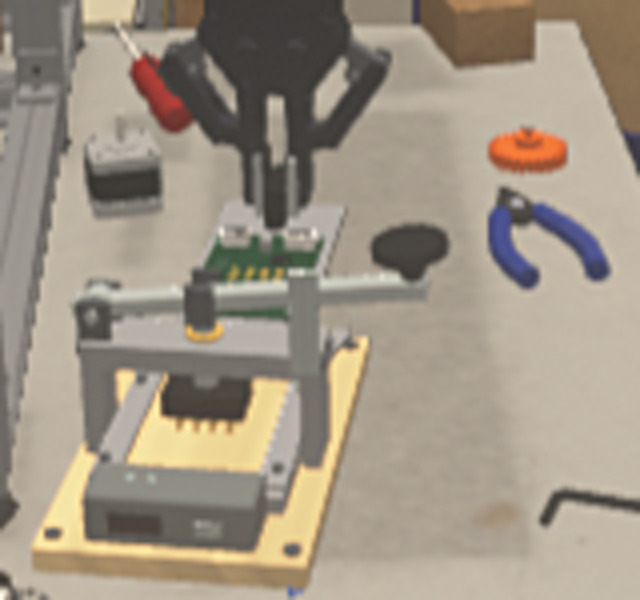

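```bash
cat > jx.py <<'E'
from h import *
E
python3 - <<'E'
from h import *
c=np.load("w5.npy",allow_pickle=True).item()
f=lambda u,v,z:back(c,((u+.5)/3.3-.5+200,(v+.5)/3.3-.5),z,True)
fr=f(384,28,.034);ml=f(103,70,.019);mr=f(652,70,.019);el=f(100,303,.014);er=f(673,306,.014);fl=f(45,296,.019);fR=f(710,296,.019)
print("front",fr,"mouthL",ml,"R",mr,"edge",el,er, "flare",fl,fR)
a=1.3989
u=np.array([np.cos(a),np.sin(a),0]);v=np.array([-u[1],u[0],0])
o,p,r=tool()
for n,P in dict(front=fr,ml=ml,mr=mr,el=el,er=er,fl=fl,fr=fR,tcp=p).items(): print(n,((P-p)@u*1000).round(1),((P-p)@v*1000).round(2))
E
```

```text
front [0.56941268 0.15485747 0.034     ] mouthL [0.53296592 0.16177645 0.019     ] R [0.60417171 0.14921174 0.019     ] edge [0.52610599 0.13043099 0.014     ] [0.60246461 0.11678265 0.014     ] flare [0.5199789  0.13248109 0.019     ] [0.60650675 0.1173124  0.019     ]
front 126.8 -0.42
ml 127.4 36.67
mr 127.2 -35.63
el 95.3 38.07
er 94.9 -39.5
fl 96.3 44.46
fr 96.1 -43.39
tcp 0.0 0.0
```

Request:
move_arm:
  rows: "-0.05 0 0 0 0 0 0; -0.045 -0.3 0 0 0 0 0; 0 -0.4 0.2 0 0 0 0; 0 -0.3 0.3 0 0 0 0; 0 0 0.3 0 0 0 0; 0 0 0.2 0 0 0 0; 0 0 0.2 0 0 0 0; 0 0 0 0 0 0 0; 0 0 0 0 0 0 0"

```text
time_s: 10.25
eef_pos: [0.5478, 0.0402, 0.0993]
eef_rot: [-0.0, 0.996, -0.086, -0.0]
wrist_force: [-0.3, -0.6, -2.9]
opening: 0.126
```

Run:
```python
from h import *
o,p,r=tool();print(o["time_s"],p,r.as_matrix().round(4),o["wrist_force"],o["torque"])
c=ctrl.camera("wrist");cv2.imwrite("pics/w6.png",c["color"]);np.save("w6.npy",c,allow_pickle=True)
crop(c["color"],200,0,440,150,3.3,"pics/w6a.png")
t=ctrl.camera("side");crop(t["color"],230,215,390,365,4,"pics/s6.png")
```

```text
10.25 [0.54775498 0.04015557 0.0993343 ] [[ 9.852e-01 -1.714e-01 -1.000e-04]
 [-1.714e-01 -9.852e-01  0.000e+00]
 [-1.000e-04  0.000e+00 -1.000e+00]] [-0.33432188 -0.60752448 -2.92229482] [-0.16879142  0.0008493  -0.02526772]
```

View pics/w6a.png

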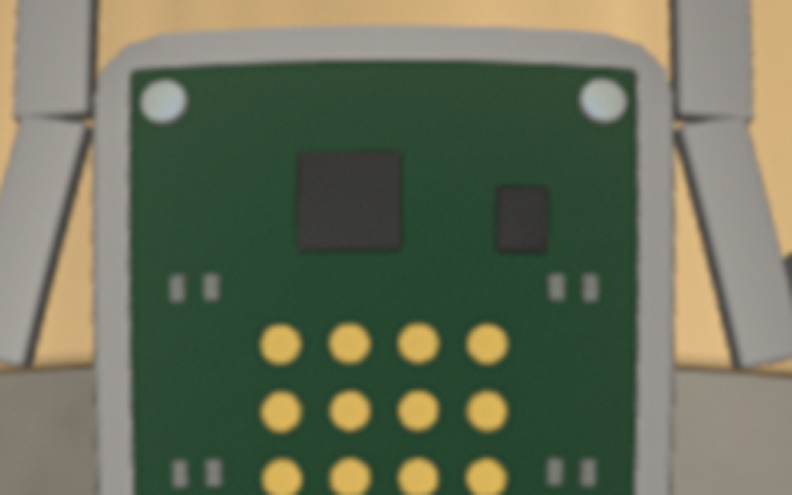

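View pics/s6.png

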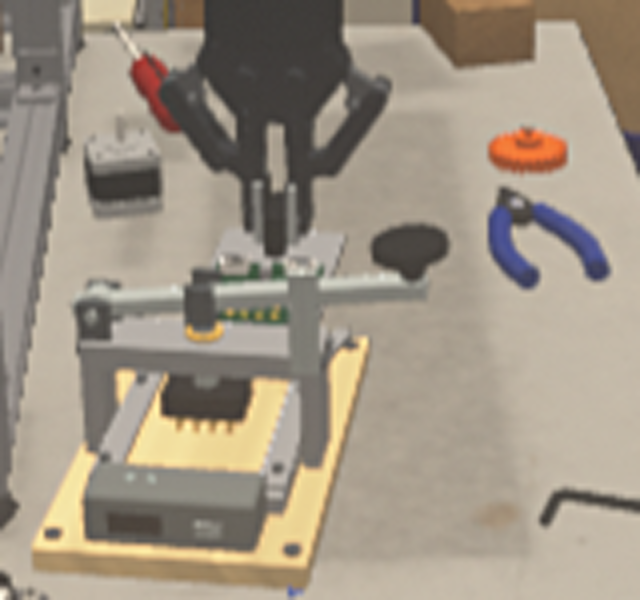

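Request:
move_arm:
  rows: "0 0 0.08 0 0 0 0; 0 0 0.05 0 0 0 0; 0 -0.3 0 0 0 0 0; 0 -0.3 0 0 0 0 0; 0 -0.3 0 0 0 0 0; 0 -0.3 0 0 0 0 0; 0 -0.3 0 0 0 0 0; 0 0 0 0 0 0 0; 0 0 0 0 0 0 0"

```text
time_s: 11.25
eef_pos: [0.5503, 0.0551, 0.0981]
eef_rot: [0.0, 0.996, -0.086, -0.0]
wrist_force: [0.3, -0.3, -2.1]
opening: 0.128
```

Run:
```python
from h import *
o,p,r=tool();print(o["time_s"],p,r.as_matrix().round(4),o["wrist_force"],o["torque"])
c=ctrl.camera("wrist")
crop(c["color"],200,0,440,150,3.3,"pics/w7a.png")
```

```text
11.25 [0.55032242 0.05511708 0.09807875] [[ 9.853e-01 -1.710e-01 -1.000e-04]
 [-1.710e-01 -9.853e-01 -0.000e+00]
 [-0.000e+00  1.000e-04 -1.000e+00]] [ 0.26717637 -0.26661244 -2.14385974] [-0.11092354  0.03729441  0.03928398]
```

View pics/w7a.png

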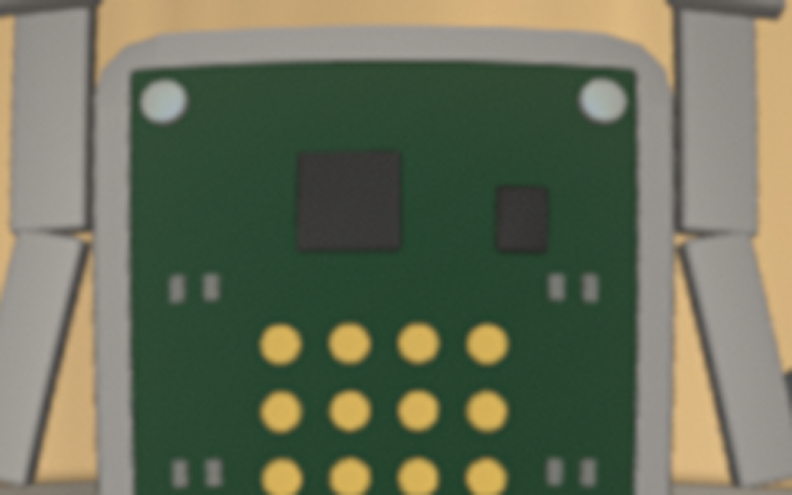

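Request:
move_arm:
  rows: "0 -0.3 0 0 0 0 0; 0 -0.4 0 0 0 0 0; 0 -0.4 0 0 0 0 0; 0 -0.4 0 0 0 0 0; 0 -0.4 0 0 0 0 0; 0 -0.4 0 0 0 0 0; 0 -0.4 0 0 0 0 0; 0 -0.4 0 0 0 0 0; 0 -0.4 0 0 0 0 0; 0 0 0 0 0 0 0; 0 0 0 0 0 0 0"

```text
time_s: 12.4
eef_pos: [0.5563, 0.0896, 0.0981]
eef_rot: [0.0, 0.996, -0.086, -0.0]
wrist_force: [-0.4, -0.5, -3.2]
opening: 0.129
```

Run:
```python
from h import *
o,p,r=tool();print(o["time_s"],p,r.as_matrix().round(4),o["wrist_force"],o["torque"])
c=ctrl.camera("wrist")
cv2.imwrite("pics/w8.png",c["color"])
```

```text
12.4 [0.55632062 0.08958892 0.09806689] [[ 9.853e-01 -1.710e-01 -0.000e+00]
 [-1.710e-01 -9.853e-01 -1.000e-04]
 [-0.000e+00  1.000e-04 -1.000e+00]] [-0.38739817 -0.46213059 -3.19130835] [-0.12679691 -0.00377478 -0.03735526]
```

View pics/w8.png

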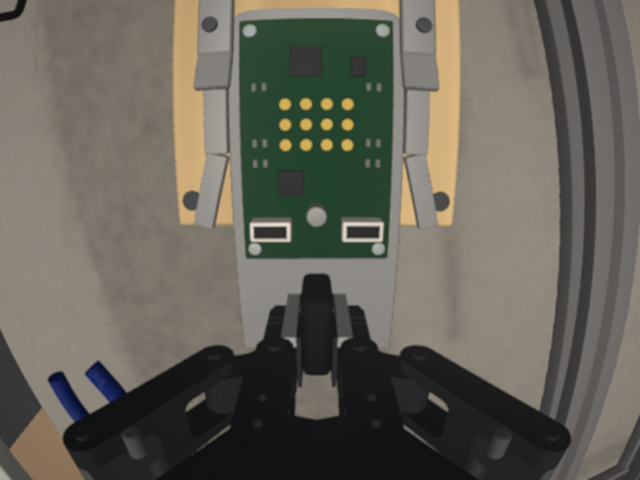

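Request:
move_arm:
  rows: "0 -0.4 0 0 0 0 0; 0 -0.4 0 0 0 0 0; 0 -0.4 0 0 0 0 0; 0 -0.4 0 0 0 0 0; 0 -0.4 0 0 0 0 0; 0 -0.4 0 0 0 0 0; 0 -0.4 0 0 0 0 0; 0 -0.4 0 0 0 0 0; 0 0 0 0 0 0 0"

```text
time_s: 13.35
eef_pos: [0.5619, 0.1215, 0.0981]
eef_rot: [-0.0, 0.996, -0.086, 0.0]
wrist_force: [-0.1, -0.1, -2.3]
opening: 0.128
```

Run:
```python
from h import *
o,p,r=tool();print(o["time_s"],p,r.as_matrix().round(4),o["wrist_force"],o["torque"])
c=ctrl.camera("wrist")
cv2.imwrite("pics/w9.png",c["color"])
t=ctrl.camera("side");crop(t["color"],230,215,390,365,4,"pics/s9.png")
```

```text
13.35 [0.56187986 0.12154562 0.09809321] [[ 9.853e-01 -1.708e-01  1.000e-04]
 [-1.708e-01 -9.853e-01  1.000e-04]
 [ 1.000e-04 -1.000e-04 -1.000e+00]] [-0.08817199 -0.06765884 -2.29117548] [-0.13596079  0.01024205 -0.00642729]
```

View pics/w9.png

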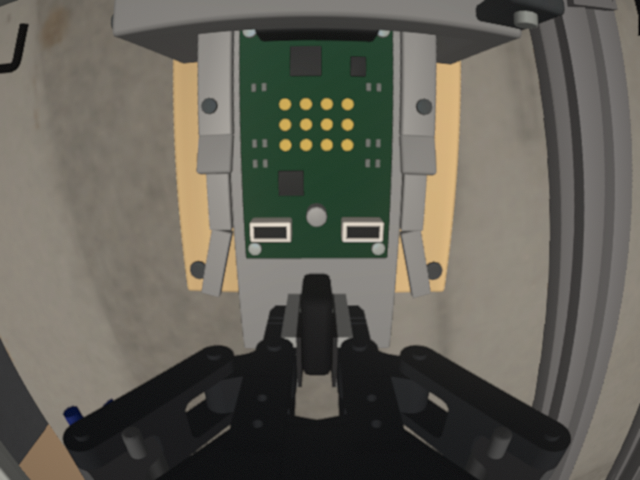

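View pics/s9.png

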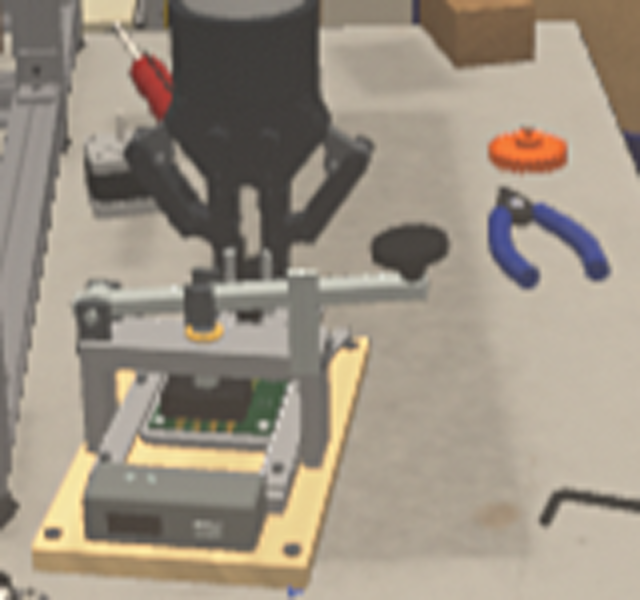

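Request:
move_arm:
  rows: "0 -0.4 0 0 0 0 0; 0 -0.4 0 0 0 0 0; 0 -0.4 0 0 0 0 0; 0 -0.4 0 0 0 0 0; 0 -0.4 0 0 0 0 0; 0 -0.4 0 0 0 0 0; 0 -0.4 0 0 0 0 0; 0 -0.4 0 0 0 0 0; 0 -0.3 0 0 0 0 0; 0 -0.2 0 0 0 0 0; 0 0 0 0 0 0 0; 0 0 0 0 0 0 0"

```text
time_s: 14.65
eef_pos: [0.5681, 0.1575, 0.0981]
eef_rot: [0.0, 0.996, -0.086, -0.0]
wrist_force: [0.1, 0.6, -2.0]
opening: 0.123
```

Request:
move_arm:
  rows: "0 -0.1 0 0 0 0 0; 0 -0.1 0 0 0 0 0; 0 -0.1 0 0 0 0 0; 0 0 0 0 0 0 0"

```text
time_s: 15.05
eef_pos: [0.5687, 0.1605, 0.0981]
eef_rot: [-0.0, 0.996, -0.086, 0.0]
wrist_force: [0.1, 0.2, -2.2]
opening: 0.128
```

Run:
```python
from h import *
o,p,r=tool();print(o["time_s"],p,r.as_matrix().round(4),o["wrist_force"],o["torque"])
c=ctrl.camera("wrist")
cv2.imwrite("pics/w10.png",c["color"])
t=ctrl.camera("side");crop(t["color"],230,215,390,365,4,"pics/s10.png")
```

```text
15.05 [0.56869156 0.16052944 0.09810499] [[ 9.852e-01 -1.713e-01  1.000e-04]
 [-1.713e-01 -9.852e-01  1.000e-04]
 [ 0.000e+00 -1.000e-04 -1.000e+00]] [ 0.06101996  0.16505922 -2.15964632] [-0.08132163 -0.01601384 -0.0349963 ]
```

View pics/w10.png

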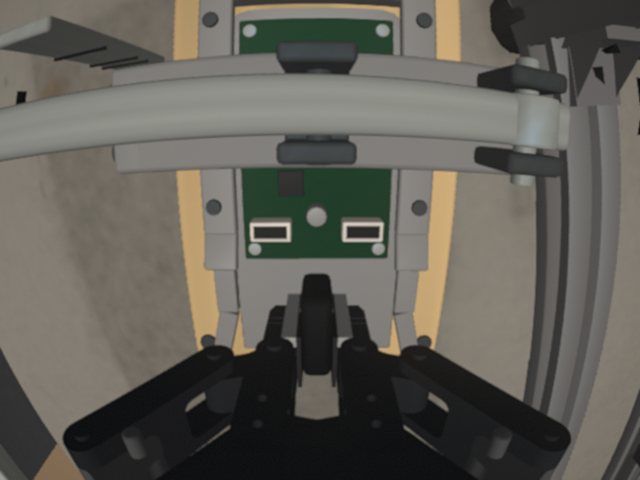

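View pics/s10.png

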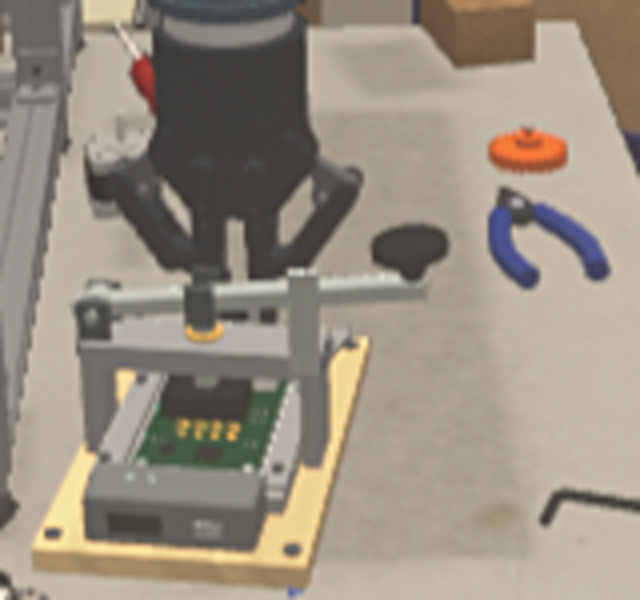

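Request:
move_arm:
  rows: "0 -0.1 0 0 0 0 0; 0 -0.1 0 0 0 0 0; 0 0 0 0 0 0 0; 0 0 0 0 0 0 0"

```text
time_s: 15.55
eef_pos: [0.569, 0.1624, 0.0981]
eef_rot: [-0.0, 0.996, -0.086, -0.0]
wrist_force: [0.4, -0.4, -2.7]
opening: 0.129
```

Request:
move_arm:
  rows: "0 -0.05 0 0 0 0 0; 0 -0.05 0 0 0 0 0; 0 0 0 0 0 0 0; 0 0 0 0 0 0 0"

```text
time_s: 15.95
eef_pos: [0.5692, 0.1634, 0.0981]
eef_rot: [0.0, 0.996, -0.086, -0.0]
wrist_force: [-0.2, 0.5, -2.2]
opening: 0.123
```

Request:
move_arm:
  rows: "0 -0.05 0 0 0 0 0; 0 -0.05 0 0 0 0 0; 0 0 0 0 0 0 0; 0 0 0 0 0 0 0"

```text
time_s: 16.35
eef_pos: [0.5693, 0.1641, 0.098]
eef_rot: [0.0, 0.996, -0.086, -0.0]
wrist_force: [-0.1, -3.1, -2.9]
opening: 0.127
```

Request:
move_arm:
  rows: "0 -0.05 0 0 0 0 0; 0 -0.05 0 0 0 0 0; 0 0 0 0 0 0 0; 0 0 0 0 0 0 0"

```text
time_s: 16.75
eef_pos: [0.5692, 0.1642, 0.098]
eef_rot: [0.001, 0.996, -0.086, -0.001]
wrist_force: [-1.9, -7.8, 0.5]
opening: 0.121
```

Request:
move_arm:
  rows: "0 0 0.04 0 0 0 0; 0 0 0.03 0 0 0 0; 0 0 0 0 0 0 0; 0 0 0 0 0 0 0"

```text
time_s: 17.15
eef_pos: [0.5694, 0.1641, 0.0976]
eef_rot: [0.001, 0.996, -0.086, -0.0]
wrist_force: [-3.2, -8.2, 2.5]
opening: 0.124
```

Request:
move_arm:
  rows: "0 0 0 0 0 0 0.4; 0 0 0 0 0 0 0.4; 0 0 0 0 0 0 0.4; 0 0 0 0 0 0 0.4; 0 0 0 0 0 0 0.4; 0 0 0 0 0 0 0.4"

```text
time_s: 17.75
eef_pos: [0.5695, 0.1655, 0.0974]
eef_rot: [-0.0, 0.996, -0.086, 0.0]
wrist_force: [-0.4, -0.1, -0.4]
opening: 0.399
```

Run:
```python
from h import *
o,p,r=tool();print(o["time_s"],p,r.as_matrix().round(4),o["wrist_force"],o["torque"])
c=ctrl.camera("wrist");np.save("w11.npy",c,allow_pickle=True)
cv2.imwrite("pics/w11.png",c["color"])
t=ctrl.camera("side");crop(t["color"],230,215,390,365,4,"pics/s11.png")
```

```text
17.75 [0.56954074 0.16551773 0.09744094] [[ 9.852e-01 -1.712e-01  1.000e-04]
 [-1.712e-01 -9.852e-01  1.000e-04]
 [ 1.000e-04 -1.000e-04 -1.000e+00]] [-0.3619824  -0.1398334  -0.42152653] [-0.02776846 -0.01899942 -0.04380007]
```

View pics/w11.png

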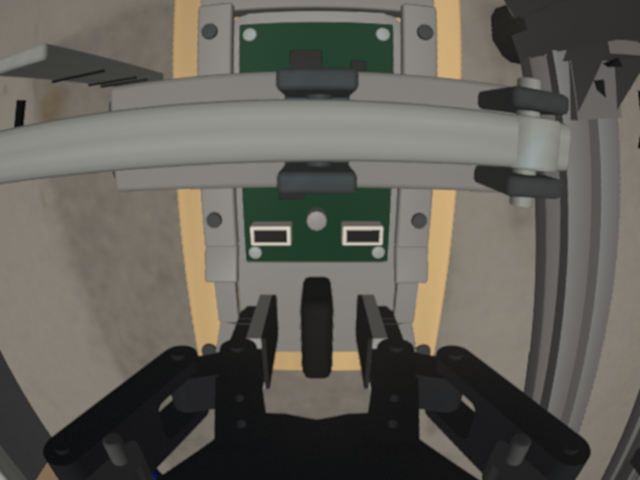

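View pics/s11.png

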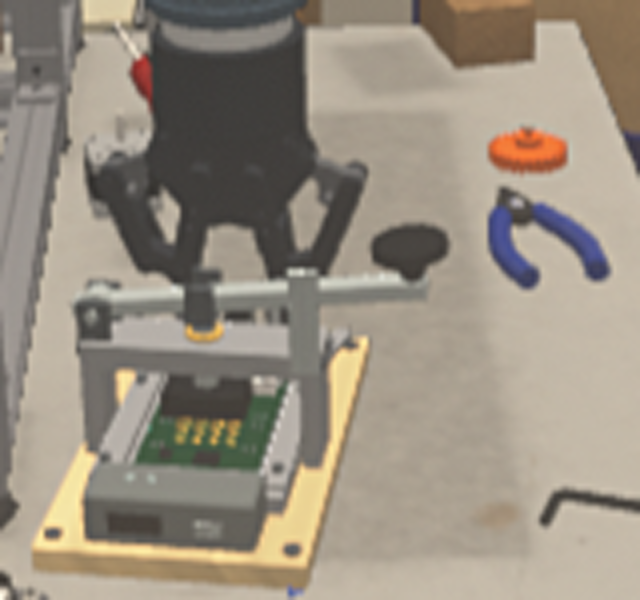

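Run:
```python
from h import *
im=cv2.imread("pics/w11.png");crop(im,190,0,450,80,3,"pics/w11a.png")
c=np.load("w11.npy",allow_pickle=True).item()
# bar/pcb measured: rear edge of plate / base edge
for n,uv,z in(("stop/front",(316,14),.020),("baseedgeL",(222,351),.014),("rear edge plate",(290,351),.020),("lipL start",(207,281),.0275)):
    P=back(c,uv,z,True);print(n,P.round(4))
```

```text
stop/front [0.5915 0.2876 0.02  ]
baseedgeL [0.5184 0.1448 0.014 ]
rear edge plate [0.5541 0.1443 0.02  ]
lipL start [0.5276 0.189  0.0275]
```

View pics/w11a.png

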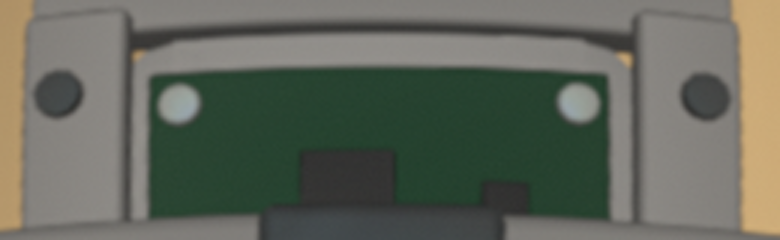

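Request:
move_arm:
  rows: "0 0 -0.5 0 0 0 0.4; 0 0 -1 0 0 0 0.4; 0 0 -1.5 0 0 0 0.4; 0 0 -1.5 0 0 0 0.4; 0 0 -1.5 0 0 0 0.4; 0 0 -1.5 0 0 0 0.4; 0 0 -1.5 0 0 0 0.4; 0 0 -1.5 0 0 0 0.4; 0 0 -1.5 0 0 0 0.4; 0 0 -1.5 0 0 0 0; 0 0 -1.5 0 0 0 0; 0 0 0 0 0 0 0; 0 0 0 0 0 0 0"

```text
time_s: 19.15
eef_pos: [0.5696, 0.1653, 0.2476]
eef_rot: [-0.0, 0.996, -0.086, 0.0]
wrist_force: [0.8, 0.6, -0.7]
opening: 0.001
```

Run:
```python
from h import *
o,p,r=tool();print(o["time_s"],p,r.as_matrix().round(4),o["wrist_force"],o["opening"])
c=ctrl.camera("wrist");np.save("w12.npy",c,allow_pickle=True)
cv2.imwrite("pics/w12.png",c["color"])
a=1.3989;M=R.from_euler("z",a).as_matrix();J=np.array([.5768,.2050,0])
P=np.array([(37,96,129),(-82,62,14),(-82,-62,14)])/1000@M.T+J
print(proj(c,P,True).round(1).tolist(),P[0],M.T@(p-J))
```

```text
19.15 [0.56958807 0.16534086 0.24760169] [[ 9.852e-01 -1.713e-01  5.000e-04]
 [-1.713e-01 -9.852e-01  0.000e+00]
 [ 5.000e-04 -1.000e-04 -1.000e+00]] [ 0.78761254  0.61563134 -0.7284286 ] 0.0005191134544415979
[[137.6, 136.8], [246.0, 265.6], [385.7, 265.6]] [0.48854372 0.2578756  0.129     ] [-0.04030825  0.0003219   0.24760169]
```

View pics/w12.png

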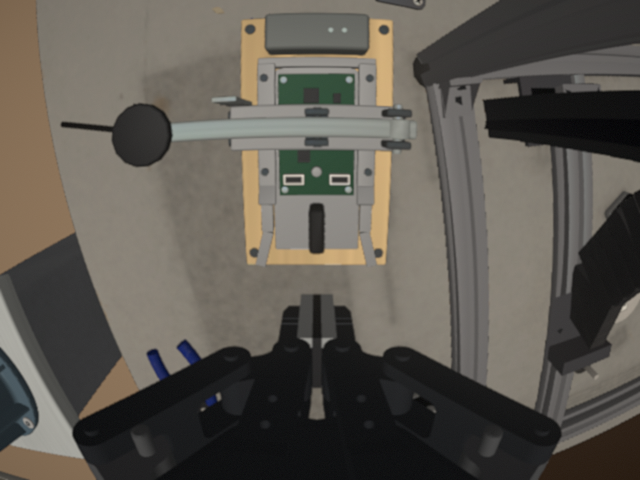

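Request:
move_arm:
  rows: "-0.5 -0.4 0 0 0 0 0; -0.9 -0.7 0 0 0 0 0; -1.2 -1.0 0 0 0 0 0; -1.2 -1.0 0 0 0 0 0; -1.2 -1.0 0 0 0 0 0; -1.2 -1.0 0 0 0 0 0; -1.2 -1.0 0 0 0 0 0; -1.2 -1.0 0 0 0 0 0; -0.7 -0.5 0 0 0 0 0; -0.25 -0.13 0 0 0 0 0; 0 0 1.5 0 0 0 0; 0 0 1.0 0 0 0 0; 0 0 0.7 0 0 0 0; 0 0 0 0 0 0 0; 0 0 0 0 0 0 0"

```text
time_s: 20.7
eef_pos: [0.4888, 0.2575, 0.2149]
eef_rot: [0.0, 0.996, -0.086, -0.0]
wrist_force: [0.9, 0.1, 1.0]
opening: -0.001
```

Run:
```python
from h import *
o,p,r=tool();print(o["time_s"],p,r.as_matrix().round(4),o["wrist_force"],o["opening"])
c=ctrl.camera("wrist");np.save("w13.npy",c,allow_pickle=True)
cv2.imwrite("pics/w13.png",c["color"])
t=ctrl.camera("side");crop(t["color"],230,200,390,350,4,"pics/s13.png")
a=1.3989;M=R.from_euler("z",a).as_matrix();J=np.array([.5768,.2050,0])
print(M.T@(p-J))
```

```text
20.7 [0.48880292 0.2575209  0.21492369] [[ 9.851e-01 -1.719e-01 -8.000e-04]
 [-1.719e-01 -9.851e-01 -3.000e-04]
 [-8.000e-04  4.000e-04 -1.000e+00]] [0.88613294 0.12980286 1.03411831] -0.0005306705598162675
[0.03669486 0.09568395 0.21492369]
```

View pics/w13.png

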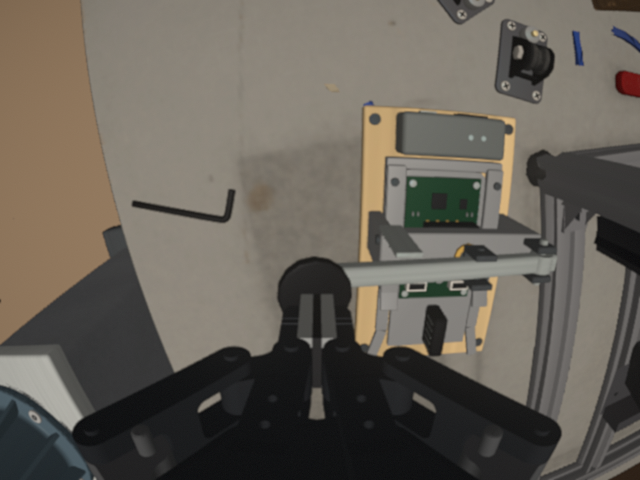

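View pics/s13.png

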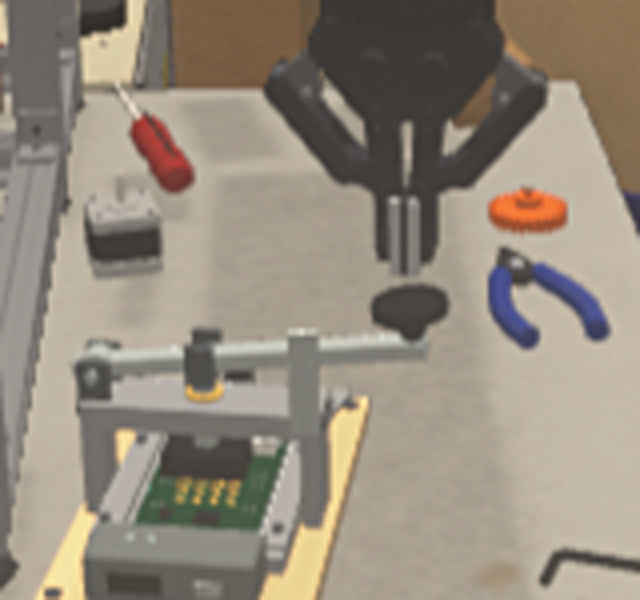

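Run:
```python
from h import *
c=np.load("w13.npy",allow_pickle=True).item()
a=1.3989;M=R.from_euler("z",a).as_matrix();J=np.array([.5768,.2050,0])
print(M.T@(back(c,(314.5,293),.129,True)-J))
```

```text
[0.03997649 0.09569087 0.129     ]
```

Request:
move_arm:
  rows: "0 0 0.4 0 0 0 0; 0 0 0.4 0 0 0 0; 0 0 0.3 0 0 0 0; 0 0 0 0 0 0 0; 0 0 0 0 0 0 0"

```text
time_s: 21.3
eef_pos: [0.4886, 0.2579, 0.2043]
eef_rot: [0.0, 0.996, -0.086, -0.0]
wrist_force: [0.6, 0.6, 0.4]
opening: -0.002
```

Request:
move_arm:
  rows: "-0.02 0 0.1 0 0 0 0; -0.02 0 0.1 0 0 0 0; -0.02 0 0.1 0 0 0 0; 0 0 0 0 0 0 0; 0 0 0 0 0 0 0"

```text
time_s: 21.8
eef_pos: [0.4882, 0.258, 0.2017]
eef_rot: [-0.0, 0.996, -0.086, 0.0]
wrist_force: [-1.2, 0.1, 3.4]
opening: 0.001
```

Request:
move_arm:
  rows: "-0.04 0 0.2 0 0 0 0; -0.04 0 0.2 0 0 0 0; -0.04 0 0.2 0 0 0 0; -0.04 0 0.2 0 0 0 0; -0.04 0 0.2 0 0 0 0; -0.03 0 0.2 0 0 0 0; -0.03 0 0.2 0 0 0 0; -0.03 0 0.2 0 0 0 0; -0.03 0 0.2 0 0 0 0; -0.03 0 0.2 0 0 0 0; 0 0 0 0 0 0 0; 0 0 0 0 0 0 0"

```text
time_s: 23.0
eef_pos: [0.4844, 0.2587, 0.1814]
eef_rot: [0.0, 0.996, -0.086, -0.0]
wrist_force: [-3.8, 0.9, 6.4]
opening: -0.007
```

Request:
move_arm:
  rows: "-0.03 0 0.15 0 0 0 0; -0.03 0 0.15 0 0 0 0; -0.02 0 0.15 0 0 0 0; -0.02 0 0.15 0 0 0 0; 0 0 0 0 0 0 0; 0 0 0 0 0 0 0; 0 0 0 0 0 0 0"

```text
time_s: 23.7
eef_pos: [0.4836, 0.2588, 0.1757]
eef_rot: [-0.0, 0.996, -0.086, 0.0]
wrist_force: [-4.3, 0.1, 7.2]
opening: -0.002
```

Run:
```python
from h import *
o,p,r=tool();print(o["time_s"],p,o["wrist_force"],o["opening"])
c=ctrl.camera("wrist");cv2.imwrite("pics/w14.png",c["color"])
t=ctrl.camera("side");crop(t["color"],230,200,390,350,4,"pics/s14.png")
t=ctrl.camera("top");cv2.imwrite("pics/t14.png",t["color"])
```

```text
23.7 [0.48361589 0.25884028 0.17566996] [-4.33625472  0.10137254  7.18561844] -0.001688743733514304
```

View pics/w14.png

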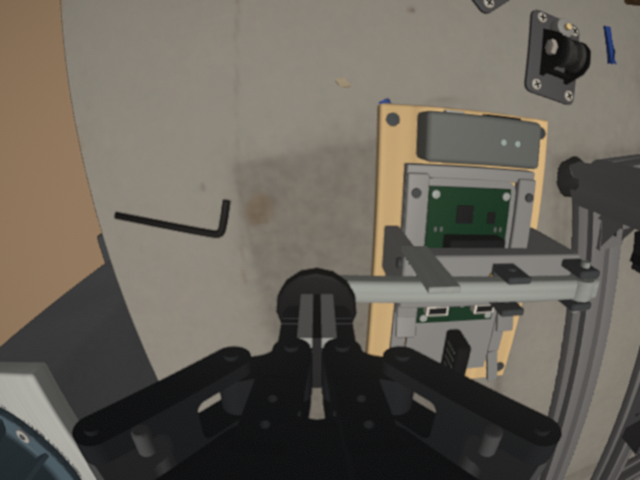

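View pics/s14.png

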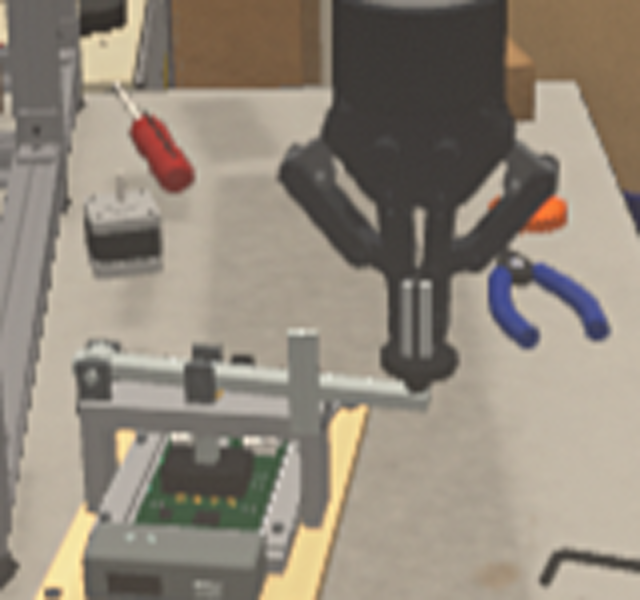

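View pics/t14.png

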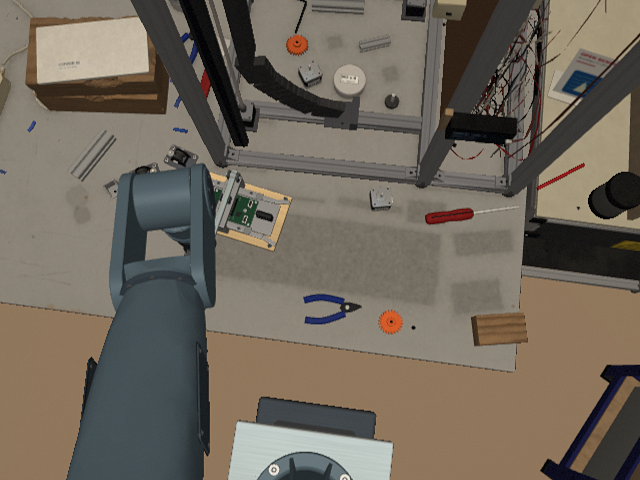

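Request:
move_arm:
  rows: "-0.04 0 0.03 0 0 0 0; -0.03 0 0.02 0 0 0 0; 0 0 0 0 0 0 0; 0 0 0 0 0 0 0; 0 0 0 0 0 0 0; 0 0 0 0 0 0 0; 0 0 0 0 0 0 0"

```text
time_s: 24.55
eef_pos: [0.4834, 0.2589, 0.1754]
eef_rot: [-0.0, 0.996, -0.086, 0.001]
wrist_force: [-3.5, 1.0, 8.2]
opening: 0.0
```

Run:
```python
from h import *
o,p,r=tool();print(o["time_s"],p,o["wrist_force"],o["opening"])
c=ctrl.camera("wrist");crop(c["color"],370,90,570,390,2,"pics/w15.png")
t=ctrl.camera("top");crop(t["color"],200,160,300,255,6,"pics/t15.png")
t=ctrl.camera("side");crop(t["color"],240,265,345,355,6,"pics/s15.png")
```

```text
24.55 [0.48343309 0.25885107 0.17540517] [-3.5381729   1.04485348  8.20783744] 0.0002561323190637568
```

View pics/w15.png

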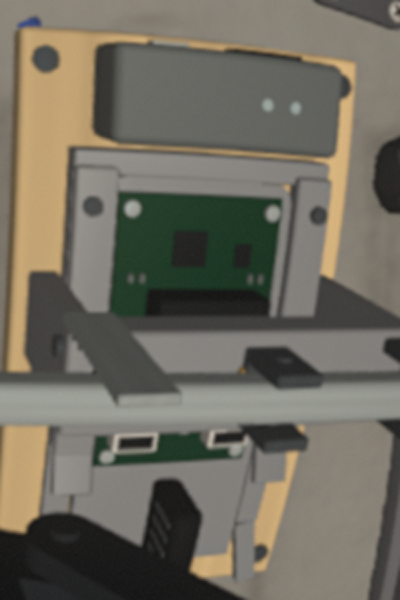

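View pics/t15.png

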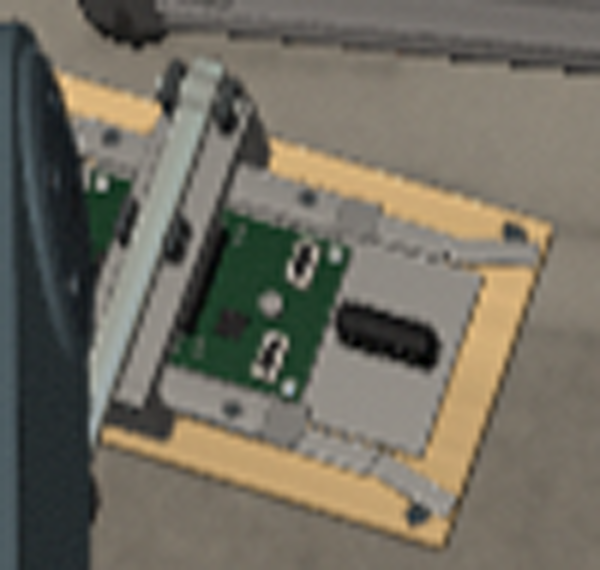

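View pics/s15.png

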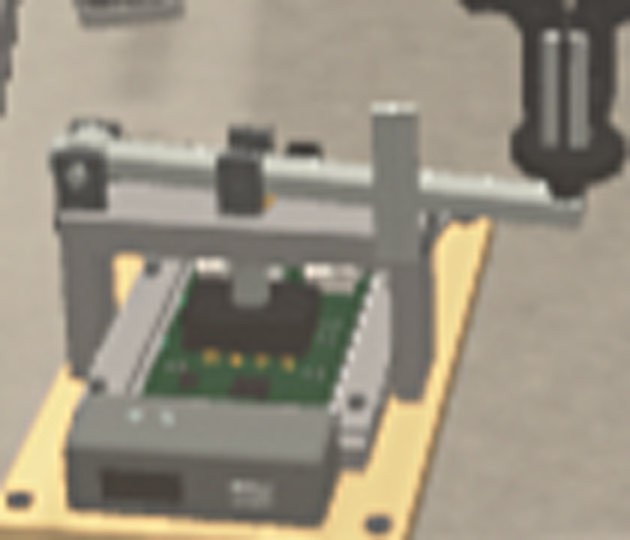

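Run:
```python
from h import *
print(ctrl.hand_in())
```

```text
the job is handed in; nothing more can be done
None
```

I slid the carrier into the slot until it stopped against the end stop, let go of it with the lever still up, then pressed the lever to its working stroke. I handed the job in while still holding it there, at about 24.6 s of the 61 s allowed.

- **Carrier home:** when it reached the stop I felt about 8 N along the slot, and it stayed put when I released it. The pictures before and after pressing show its front edge flush with the stop. That is by eye, at the cameras' resolution.
- **Lever:** the fingertips are at about 102.4 mm, which puts the knob about 26.6 mm down (about 0.177 rad). I got this from the measured arm position, not from the index plate lines. First contact came at about 129 mm, matching the knob's stated rest height.
- **Holding force:** the last reading was 8.2 N vertically and about 3.5 N sideways, from the knob dragging the fingertip outwards. I shifted the tip slightly to ease that drag, but some remains.
- **Other things on the bench:** the last full top view, just before the final 0.5 mm of press, shows the nippers, motor, driver and gear in the same places as at the start.
- **Disagreement:** the jig position I fitted from the top camera came out about 2.5 pixels off in the side camera. I aligned the insertion with the wrist camera instead, and there was almost no sideways force on the way in.

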